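# Turn a hexagonal bar pockets-up and clamp it against the fence

### The arm

A 6-joint arm with a two-finger parallel gripper is mounted at the origin on the work surface. World frame = base frame: x ahead of the robot, y to its left, z up, the work surface at z = 0. Lengths are in m, angles in rad, forces in N, time in s.
With the tool pointing down it reaches from about 0.275 to 0.825 m from the base axis. Payload 5.2 kg.
Tool frame: the origin (TCP) lies between the finger pads; the fingertips stand robot.tip_reach ahead of it and the grasp point (between the pads) lies 5 mm behind it (robot.tip_reach is the distance from the TCP to the fingertips, in m); z points along the fingers, y is the line along which they close (so a half turn about z gives the same grasp; the last joint's range is limited). The gripper opens to 93 mm and grips with 3 to 60 N. Pads are 15 mm wide; open, the fingers measure 128 mm over their backs; the gripper's body (75 mm by 188 mm) begins 65 mm behind the grasp point.
Start: joints at [-1.513, 0.259, 1.535, -0, 1.348, -0.203], TCP at [0.142, -0.531, 0.209] pointing down, gripper open.
Joint ranges: [-3.14, 3.14], [-0.91, 2.08], [0.19, 2.58], [-1.22, 4.36], [0.22, 2.71], [-3.12, 3.12]. Speed limits (rad/s): [2.57, 2.57, 3.14, 3.14, 3.14, 3.14].

### API

Orientations are given as a unit quaternion [x, y, z, w].
In Python, from station import robot gives the robot as it stands.
- The arm moves only by the tool servo_tool, never from a script. Its argument "deltas" is a list of rows, each a list of 2 entries, a list of its own where there are three numbers: the shift along the tool's x, y, z in mm, then the turn about the tool's z in rad. A call has 1 to 10 rows; each row is the pose to reach, as a shift and turn from the pose commanded when the call began, along the tool's axes at that moment; what a row does not reach only later rows make up. A row lasts 1/8 s, in which the tool goes at most 62.5 mm and 10.7 degrees, less where a joint would pass 70% of its speed; a pose out of reach is approached as far as the arm can. A call with a gripper value outside its range is refused whole. "claw" is the gripper's target within -1 to 1 (fully open at 1, half-way at 0, shut at -1), set as the call begins (left out, the last holds). The fingers move at their own pace and stop on an object; "force" is the grip in N (left out, the last holds). Time passes only in rows, so rows that repeat a pose let the fingers close. It gives the time, the measured TCP pose, the force, the opening and the grip force at its end, in the units of the state.
- robot.get_obs(): the state, without advancing time (a new reading comes with each control period).
- robot.capture(name): name is "scene" or "top" or "wrist"; returns a dict with "pixels" (480x640x3 uint8, blue, green, red), "fx", "fy", "cx", "cy" (pixels), "R" (3x3) and "t" (3): a world point X has camera coordinates R X + t. Camera axes: x right, y down, z forward; pixel columns grow to the right and rows downward; lengths in m; the calibration is good to about 2 mm. A picture is of the moment at which its call begins. There is no depth.
- robot.job_done(): hands the job in; it is judged then, once.
Trained networks look in the newest picture that a camera, given by its name, has taken for a name from the list of things; names that differ only in an ending like _2 or _b are one class to them, and where a whole thing is asked for, a point or a joint stands for the part that bears it (a point fixed in the world has none). Each returns a list of dicts, best first, with "confidence" (0 to 1); they miss things now and then, are a little off and sometimes report something else, mostly with a low value. They report only what shows in the picture. A call takes as long as a camera call. They do not tell look-alikes from the thing itself.
- robot.spot_in(camera, label): "location" ([x, y, z] in m, in world coordinates, good to about 4 mm: the middle of the surface that is visible of it).
- robot.outline_of(camera, label): "mask" (480x640 bool, what is visible of it).
- robot.pinpoint(camera, label): "location" ([x, y, z] in m, in world coordinates, good to about 4 mm: a listed point, or the origin of a listed thing).
The state is a dict: "clock": time; "joint_positions": joint angles; "joint_velocities": joint speeds; "effort": joint torques, N m; "eef_pos": TCP position; "eef_rot": TCP orientation; "force": force on the tool from outside, world axes, zero at the start; "wrist_torque": the same for the moment, N m; "width": finger opening in m; "grasp_force": force on a finger pad.
Only numpy, scipy, OpenCV 4.12 (cv2) and the standard library are available. Lean on these libraries where they do the work, as an engineer would, in place of code of your own. Each camera call takes 0.05 s, during which the arm holds its last target. There are 200 camera calls.

### The job

The aluminium hexagonal bar on the felt mat lies with its pocketed face (the one with two milled slots) turned down and away. Without picking it up, roll it over one flat at a time, letting it settle on each flat, until that face is on top; then slide it, still on the mat, flush against the low steel fence with its middle under the clamp, and swing the clamp arm down until its pad sits on the bar. Leave the hammer, screwdriver, oil bottle and small steel offcut where they are.

Things in the scene. Friction and masses are not known exactly. Their poses are not given: they have to be found in the camera images.
- hexbar: Aluminium hexagonal bar, about 0.65 kg, 150 long, 52 across flats, flats 30 wide, 60 over corners, lying on the felt mat (mat top 4 above the work surface, all work is on it). Origin: bar's centre (26 above the mat). Own x along the bar; own z = outward normal of the pocketed face: up when right. At the start z points 120 degrees from up, to -y and down: two flats to roll towards the fence.
- pocket_face (a point): Middle of the pocketed face, 26 from the bar's centre, axes as the bar's. This face has two slots 12 wide, 4 deep, 55 long, one in from each end, and a plain 40 land between; the other faces are plain. Opposite side flats are parallel: they can be pinched (52 wide) by a gripper leaning 30 degrees to either side about the bar's axis; at mid-height the bar has sharp corners.
- fixture: Steel fixture fixed on the mat, at the robot's left (+y). Origin: middle of the foot of the fence's front face, on the mat. Own x along the fence, own y into the fence (away from the bar), z up. Fence 180 long, 20 thick (y 0 to 20), 30 high; behind it a 10 thick base plate (y 20 to 110, x -60 to 60) and a clamp bracket 40 wide in x, y 48 to 82, 85 high.
- nest (a point): Where the bar's centre must end: fixture axes, at x 0, y -30, z 26 from the fixture's origin (bar flush to the fence, its x parallel to the fixture's, middle under the clamp pad).
- clamp (a joint): Clamp arm angle (rad) about the fixture's x axis. 0 = arm straight up (open); 1.57 = level, pointing over the fence to the fixture's -y, pad resting on a bar that lies against the fence; with no bar it goes on to 1.75. Negative leans back (limit -0.15). Starts at -0.12 to 0.1. Stiff: stays where left, about 2 N at the handle moves it.
- clamp_hinge (a point): Point on the clamp's hinge axis, mid-width: 65 behind the fence face and 75 above the mat. The arm is a steel bar 18 wide (x), 12 thick, 110 long from the hinge, then a black round handle 18 in diameter to 155 from the hinge. On the side that faces down when closed: pad, 95 from the hinge, 24 in diameter, face 23 from the arm's centre line.
- clamp_handle (a point): Point in the middle of the clamp's black handle, on the arm's centre line, 128 from the hinge.
- offcut: Plain steel hexagonal offcut, 75 long, 30 across flats; bystander. Origin at centre of its underside.
- screwdriver: Screwdriver lying on the mat; bystander.
- hammer: Hammer lying on the mat; bystander.
- oil: White plastic oil bottle, 50 in diameter, 110 high, standing; bystander.
Things that resemble listed ones, but are neither listed nor needed, are in the scene too. What is shaped like the hexbar but orange is not meant.

How it is judged:
By the outcome, as a careful person would: the job done as asked, in the order asked, and still so for the second after the job is handed in, with the robot touching nothing.
It also fails if it takes over 72 s, if anything falls off the work surface, if the arm or the gripper's body presses on something with over 40 N, if the wrist force passes 120 N, or if a joint passes its speed limit or range.

## Working session

There is one attempt and no reset: what is moved stays moved. The work goes in short steps, Python scripts to look and compute and a tool call to move; the robot and the scene stay as the last step left them, time stands still between calls to the robot, and variables do not carry over. Pictures are saved under pics/ and viewed, at most 10 in all, crops included, and the job is handed in when it is done.

Besides the shell and the picture viewer there is one more tool, called as name(argument=value, ...) on one line, values as JSON. servo_tool: Moves the arm, as the interface text tells. Its arguments: {"type":"object","properties":{"deltas":{"type":"array"},"claw":{"type":"number"},"force":{"type":"number"}},"required":["deltas"]}

```bash
ls; mkdir -p pics; python3 - <<'E'
from station import robot
import cv2,numpy as np
o=robot.get_obs();print(o['clock'],o['eef_pos'],o['eef_rot'],o['width'],robot.tip_reach)
for c in ['scene','top']:
    p=robot.capture(c);cv2.imwrite(f'pics/{c}0.png',p['pixels'])
    for l in ['hexbar','pocket_face','fixture','nest','clamp_hinge','clamp_handle','offcut','screwdriver','hammer','oil']:
        print(c,l,[(np.round(d['location'],3),round(d['confidence'],2)) for d in robot.pinpoint(c,l)[:3]])
E
```

```text
pics
0.0 [ 0.14180515 -0.53082448  0.20799803] [ 9.91511401e-01  1.30016494e-01  7.46327617e-05 -9.20666505e-04] 0.0926122040173699 0.014
scene hexbar [(array([ 0.518, -0.07 ,  0.03 ]), 0.82), (array([0.168, 0.323, 0.024]), 0.68)]
scene pocket_face [(array([ 0.522, -0.091,  0.018]), 0.76), (array([0.178, 0.296, 0.01 ]), 0.72)]
scene fixture [(array([0.585, 0.179, 0.003]), 0.91), (array([ 0.677,  0.42 , -0.   ]), 0.61)]
scene nest [(array([0.594, 0.148, 0.029]), 0.57)]
scene clamp_hinge [(array([0.567, 0.242, 0.083]), 0.89), (array([0.596, 0.148, 0.032]), 0.34)]
scene clamp_handle [(array([0.574, 0.238, 0.208]), 0.62)]
scene offcut [(array([ 0.418, -0.386,  0.007]), 0.55)]
scene screwdriver [(array([ 0.67 , -0.391,  0.001]), 0.89)]
scene hammer [(array([0.47 , 0.486, 0.004]), 0.59)]
scene oil [(array([0.674, 0.419, 0.004]), 0.73)]
top hexbar [(array([0.173, 0.317, 0.026]), 0.84), (array([ 0.52 , -0.068,  0.026]), 0.6)]
top pocket_face [(array([ 0.523, -0.094,  0.016]), 0.92), (array([0.182, 0.3  , 0.016]), 0.73)]
top fixture [(array([0.584, 0.175, 0.001]), 0.96)]
top nest [(array([0.59 , 0.148, 0.029]), 0.77), (array([0.465, 0.486, 0.006]), 0.72)]
top clamp_hinge [(array([0.571, 0.243, 0.08 ]), 0.79), (array([0.676, 0.422, 0.002]), 0.29)]
top clamp_handle [(array([0.57 , 0.235, 0.205]), 0.41)]
top offcut [(array([ 0.422, -0.389,  0.002]), 0.86)]
top screwdriver [(array([ 0.667, -0.394,  0.008]), 0.62), (array([0.467, 0.486, 0.008]), 0.42)]
top hammer [(array([0.467, 0.482, 0.005]), 0.96)]
top oil [(array([ 0.675,  0.423, -0.001]), 0.62)]
```

View pics/scene0.png

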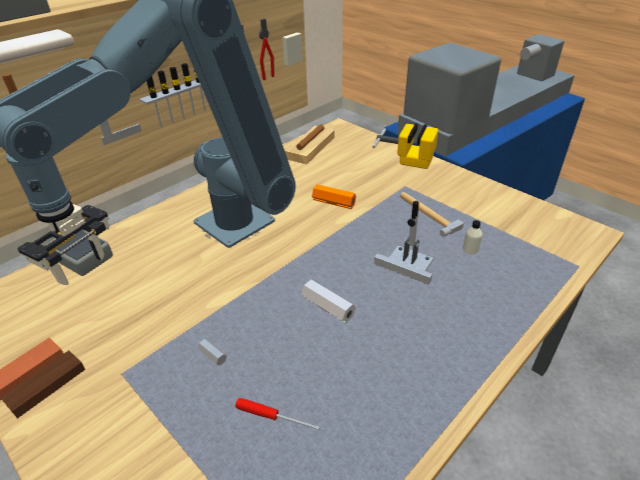

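View pics/top0.png

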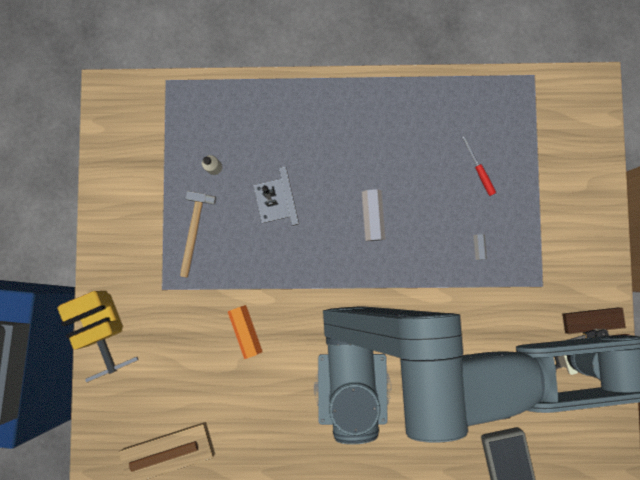

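```bash
cat > h.py <<'E'
from station import robot
import cv2,numpy as np
from scipy.spatial.transform import Rotation as Ro
def proj(p,X): 
    c=np.asarray(p['R'])@np.asarray(X)+np.asarray(p['t']); return np.array([p['fx']*c[0]/c[2]+p['cx'],p['fy']*c[1]/c[2]+p['cy']])
def unproj(p,uv,z):
    R=np.asarray(p['R']);t=np.asarray(p['t']);C=-R.T@t
    d=R.T@np.array([(uv[0]-p['cx'])/p['fx'],(uv[1]-p['cy'])/p['fy'],1]);return C+d*(z-C[2])/d[2]
def state():
    o=robot.get_obs();r=Ro.from_quat(o['eef_rot']);print('t',round(o['clock'],2),'pos',np.round(o['eef_pos'],4),'F',np.round(o['force'],1),'w',round(o['width'],4),'\nR',np.round(r.as_matrix(),3).tolist(),'J',np.round(o['joint_positions'],2));return o,r
E
python3 - <<'E'
from h import *
state()
for c in ['top','scene']:
    p=robot.capture(c)
    print(c,'cam',np.round(-np.array(p['R']).T@np.array(p['t']),3))
    for l in ['hexbar','fixture']:
        for d in robot.outline_of(c,l)[:2]:
            m=d['mask'].astype(np.uint8);cs,_=cv2.findContours(m,0,2);k=max(cs,key=cv2.contourArea)
            print(c,l,round(d['confidence'],2),cv2.minAreaRect(k),cv2.approxPolyDP(k,4,True)[:,0].tolist())
E
```

```text
t 1.1 pos [ 0.1418 -0.5314  0.2089] F [-0.5  0.  -0.3] w 0.0932 
R [[0.966, 0.258, -0.0], [0.258, -0.966, -0.0], [-0.0, 0.0, -1.0]] J [-1.51  0.26  1.53 -0.    1.35 -0.2 ]
top cam [0.316 0.03  1.782]
top hexbar 0.96 ((373.2801818847656, 214.98251342773438), (50.65117263793945, 19.52440643310547), 86.42366790771484) [[367, 190], [365, 235], [367, 240], [384, 238], [380, 191]]
top hexbar 0.71 ((245.1425323486328, 331.6990966796875), (51.05585861206055, 20.65105438232422), 70.34617614746094) [[244, 305], [228, 314], [247, 358], [262, 350]]
top fixture 0.62 ((275.3415222167969, 198.1547088623047), (58.41946792602539, 35.87483596801758), 79.3803482055664) [[284, 167], [280, 180], [255, 186], [263, 222], [290, 216], [297, 223]]
scene cam [ 1.172 -0.725  1.005]
scene hexbar 0.82 ((333.89996337890625, 195.6999969482422), (43.71147918701172, 16.81210708618164), 12.528807640075684) [[313, 189], [316, 200], [346, 207], [356, 197], [324, 185]]
scene hexbar 0.68 ((327.9559326171875, 300.9326477050781), (57.729217529296875, 21.522489547729492), 30.25643539428711) [[305, 283], [301, 293], [343, 322], [352, 317], [349, 302], [313, 280]]
scene fixture 0.85 ((414.03094482421875, 239.319580078125), (60.882850646972656, 73.66250610351562), 21.03750991821289) [[414, 201], [405, 245], [398, 245], [388, 257], [376, 254], [375, 263], [429, 283], [431, 273], [426, 269], [433, 258], [417, 251]]
scene fixture 0.23 ((328.4432678222656, 300.76861572265625), (57.11685562133789, 19.87687110900879), 31.21840476989746) [[304, 286], [302, 295], [345, 322], [355, 308], [313, 281]]
```

The scene view shows the bar near px (328,301), the fixture with its upright clamp near (414,240), and the orange look-alike at (333,196). In the top view the bar is at (373,215), yawed about 4–5°. The fence runs from (284,167) to (297,223), a yaw of about 13°.

I'll move over the bar for a close look.

servo_tool(deltas=[[[464,-291,0],-1.39],[[464,-291,0],-1.39],[[464,-291,0],-1.39],[[464,-291,0],-1.39],[[464,-291,0],-1.39],[[464,-291,0],-1.39],[[464,-291,0],-1.39],[[464,-291,0],-1.39],[[464,-291,0],-1.39],[[464,-291,0],-1.39]], claw=1)

```text
clock: 2.65
eef_pos: [0.5168, -0.1279, 0.2087]
eef_rot: [0.676, 0.736, 0.0, -0.0]
force: [0.7, -0.4, -0.7]
width: 0.0932
grasp_force: 0.0
```

```bash
python3 - <<'E'
from h import *
state()
p=robot.capture('wrist');cv2.imwrite('pics/w1.png',p['pixels'])
print('cam',np.round(-np.array(p['R']).T@np.array(p['t']),3),np.round(p['R'],2).tolist(),p['fx'])
for l in ['hexbar','pocket_face','fixture','nest']:
    print(l,[(np.round(d['location'],3),round(d['confidence'],2)) for d in robot.pinpoint('wrist',l)[:3]])
for d in robot.outline_of('wrist','hexbar')[:2]:
    m=d['mask'].astype(np.uint8);cs,_=cv2.findContours(m,0,2);k=max(cs,key=cv2.contourArea)
    print(d['confidence'],cv2.approxPolyDP(k,4,True)[:,0].tolist())
E
```

```text
t 2.65 pos [ 0.5168 -0.1279  0.2087] F [ 0.7 -0.4 -0.7] w 0.0932 
R [[-0.085, 0.996, 0.0], [0.996, 0.085, 0.001], [0.001, 0.0, -1.0]] J [-0.45  0.23  1.58  0.    1.34 -0.54]
cam [ 0.51  -0.049  0.384] [[1.0, 0.08, 0.0], [0.08, -0.96, 0.28], [0.03, -0.28, -0.96]] 421.05662806232726
hexbar [(array([ 0.519, -0.065,  0.033]), 0.9)]
pocket_face [(array([ 0.519, -0.092,  0.016]), 0.88)]
fixture []
nest []
0.69 [[230, 115], [231, 158], [238, 172], [415, 176], [426, 159], [426, 117], [417, 102], [237, 98]]
```

View pics/w1.png

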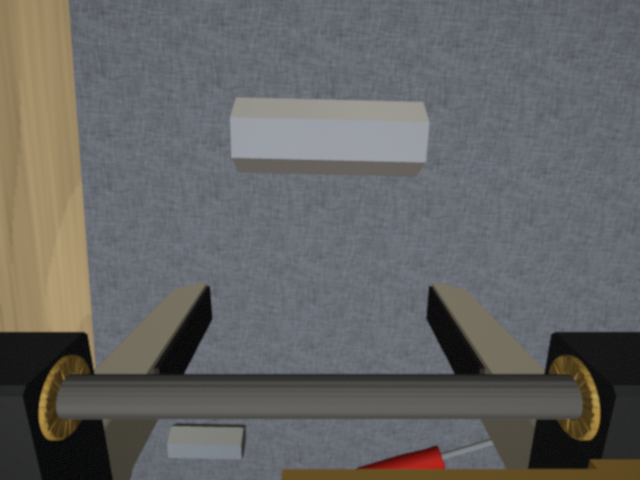

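The wrist view shows the bar's top flat with corners at about (231,117), (427,120), (427,162) and (231,158). I'll refine those edges and compute the pose.

```bash
cat >> h.py <<'E'
def topface(p,corners,z=0.056):
    W=np.array([unproj(p,c,z)[:2] for c in corners])   # far-left, far-right, near-right, near-left
    c=W.mean(0);v=(W[1]+W[2]-W[0]-W[3]);yaw=np.arctan2(v[1],v[0])
    print('centre',np.round(c,4),'yaw deg',round(np.degrees(yaw),2),'len',round(np.linalg.norm(v)/2,4),'wid',round(np.linalg.norm(W[0]-W[3]),4),round(np.linalg.norm(W[1]-W[2]),4));return c,yaw
def totool(target,yaw_x):
    "shift (mm) in tool axes to world TCP target, and turn so tool x has yaw_x (deg)"
    o,r=state();d=r.inv().apply(np.asarray(target)-o['eef_pos'])*1000
    x=r.as_matrix()[:,0];cur=np.degrees(np.arctan2(x[1],x[0]));t=-(yaw_x-cur+180)%360
    print('shift',np.round(d,1),'turn',round(np.radians((-(yaw_x-cur)+180)%360-180),3))
E
python3 - <<'E'
from h import *
p=robot.capture('wrist');g=cv2.cvtColor(p['pixels'],cv2.COLOR_BGR2GRAY)
for u in (250,330,410):
    c=g[90:185,u].astype(int);d=np.diff(c);i=np.argsort(-abs(d))[:6];print(u,sorted([(int(90+k),int(d[k])) for k in i]))
for v in (125,140,152):
    for a,b in((220,245),(415,440)):
        d=np.diff(g[v,a:b].astype(int));k=np.argmax(abs(d));print(v,a+k,d[k])
c,y=topface(p,[(231,117),(427,120),(427,162),(231,158)])
E
```

```text
250 [(91, 7), (92, 17), (93, 14), (152, -18), (153, -28), (154, -11)]
330 [(93, 14), (94, 14), (95, 7), (153, -11), (154, -23), (155, -19)]
410 [(94, 9), (95, 18), (96, 12), (155, -17), (156, -28), (157, -10)]
125 232 20
125 431 -18
140 233 19
140 430 -17
152 233 19
152 429 -19
centre [ 0.5179 -0.072 ] yaw deg 3.47 len 0.1494 wid 0.0305 0.0314
```

```bash
python3 - <<'E'
from h import *
p=robot.capture('wrist');g=cv2.GaussianBlur(cv2.cvtColor(p['pixels'],cv2.COLOR_BGR2GRAY),(3,3),0).astype(int)
for u in (250,330,410):
    d=np.diff(g[85:185,u]);print(u,[(85+k,int(d[k])) for k in range(len(d)) if abs(d[k])>=5])
c,y=topface(p,[(232.5,111.5),(430.5,114.5),(430,157),(232.5,153)])
totool([c[0],c[1],.2],90+np.degrees(y))
print('bar pix',[np.round(proj(p,[.519,-.072,z]),0) for z in(.03,.056)])
E
```

```text
250 [(91, 9), (92, 14), (93, 11), (151, -6), (152, -16), (153, -21), (154, -14)]
330 [(92, 6), (93, 11), (94, 12), (95, 7), (153, -13), (154, -19), (155, -16), (156, -7)]
410 [(94, 9), (95, 14), (96, 12), (97, 5), (154, -7), (155, -17), (156, -20), (157, -12)]
centre [ 0.5195 -0.068 ] yaw deg 3.48 len 0.1503 wid 0.0306 0.0316
t 3.05 pos [ 0.5146 -0.1316  0.209 ] F [-0.1 -0.5 -0.1] w 0.0929 
R [[-0.078, 0.997, 0.0], [0.997, 0.078, -0.0], [-0.0, 0.0, -1.0]] J [-0.46  0.22  1.58 -0.    1.34 -0.54]
shift [63.1  9.9  9. ] turn 0.017
bar pix [array([330., 138.]), array([330., 140.])]
```

servo_tool(deltas=[[[15,10,40],0.017],[[25,10,90],0.017],[[29,10,130],0.017],[[29,10,145],0.017],[[29,10,145],0.017],[[29,10,145],0.017]])

```text
clock: 3.8
eef_pos: [0.5241, -0.1019, 0.0655]
eef_rot: [0.685, 0.729, 0.001, 0.001]
force: [0.3, 1.0, 0.0]
width: 0.0927
grasp_force: 0.0
```

servo_tool(deltas=[[[5,0,0],0],[[9,0,0],0],[[14,0,-3],0],[[19,0,-6],0],[[25,0,-8],0],[[31,0,-9.5],0],[[36.5,0,-10.5],0],[[42,0,-11],0],[[45,0,-11],0],[[45,0,-11],0]])

```text
clock: 5.05
eef_pos: [0.5199, -0.0558, 0.0748]
eef_rot: [0.684, 0.729, -0.0, -0.0]
force: [0.2, 0.1, 0.1]
width: 0.093
grasp_force: 0.0
```

```bash
python3 - <<'E'
from h import *
state()
p=robot.capture('wrist');cv2.imwrite('pics/w2.png',p['pixels'])
for l in ['hexbar','pocket_face']:
    print(l,[(np.round(d['location'],3),round(d['confidence'],2)) for d in robot.pinpoint('wrist',l)[:3]])
E
```

```text
t 5.05 pos [ 0.5199 -0.0558  0.0748] F [0.2 0.1 0.1] w 0.093 
R [[-0.063, 0.998, -0.0], [0.998, 0.063, 0.0], [0.0, -0.0, -1.0]] J [-0.32  0.34  1.78 -0.    1.02 -0.38]
hexbar [(array([ 0.521, -0.068,  0.031]), 0.6)]
pocket_face []
```

View pics/w2.png

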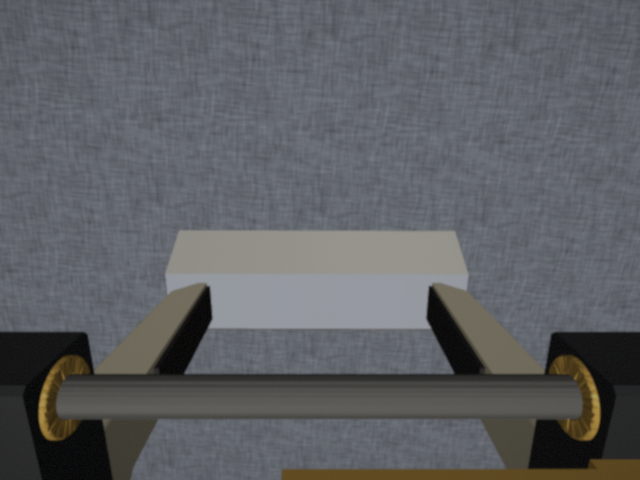

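The bar's top flat spans rows 273–328, below the fingertips, so the fingers rode over its top edge. I'll measure where it sits now.

```bash
python3 - <<'E'
from h import *
p=robot.capture('wrist')
c,y=topface(p,[(166,274),(468,274),(465,329),(172,329)])
print(unproj(p,(320,273.5),.056),unproj(p,(320,329),.056))
o,r=state()
for s in (0,7.5,-7.5):
    for b in (46.5,-46.5): print(s,b,proj(p,o['eef_pos']+r.apply([s/1e3,b/1e3,.014])))
E
```

```text
centre [ 0.5204 -0.0688] yaw deg 3.58 len 0.1501 wid 0.0303 0.0304
[ 0.52055908 -0.05333158  0.056     ] [ 0.52250416 -0.0838398   0.056     ]
t 5.25 pos [ 0.52   -0.0562  0.0748] F [-1.2 -0.1 -0.2] w 0.0928 
R [[-0.063, 0.998, 0.0], [0.998, 0.063, -0.0], [-0.0, 0.0, -1.0]] J [-0.32  0.34  1.78 -0.    1.02 -0.38]
0 46.5 [414.26932351 282.55403392]
0 -46.5 [222.55677765 282.5971163 ]
7.5 46.5 [415.26742733 268.05286534]
7.5 -46.5 [221.55214505 268.09025471]
-7.5 46.5 [413.29164216 296.75849016]
-7.5 -46.5 [223.54084567 296.8070259 ]
```

```bash
python3 - <<'E'
from h import *
p=robot.capture('wrist');o,r=state()
for z in (.014,.005,-.005,-.012): print(z,[np.round(proj(p,o['eef_pos']+r.apply([s/1e3,b/1e3,z]))).tolist() for s in(7.5,-7.5,11,-11) for b in(-46.5,)])
im=p['pixels'][255:385,90:330];cv2.imwrite('pics/c.png',cv2.resize(im,None,fx=3,fy=3))
E
```

```text
t 5.3 pos [ 0.5199 -0.0562  0.0748] F [ 0.2 -0.7 -0.1] w 0.0931 
R [[-0.063, 0.998, -0.0], [0.998, 0.063, 0.0], [0.0, -0.0, -1.0]] J [-0.32  0.34  1.78  0.    1.02 -0.38]
0.014 [[222.0, 268.0], [224.0, 297.0], [221.0, 261.0], [224.0, 303.0]]
0.005 [[217.0, 275.0], [219.0, 305.0], [217.0, 268.0], [220.0, 311.0]]
-0.005 [[212.0, 283.0], [214.0, 315.0], [211.0, 276.0], [215.0, 322.0]]
-0.012 [[208.0, 290.0], [210.0, 322.0], [207.0, 282.0], [211.0, 329.0]]
```

View pics/c.png

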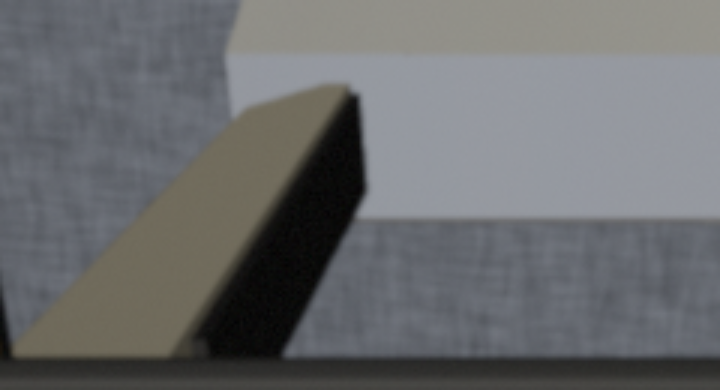

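servo_tool(deltas=[[[0,0,2],0],[[0,0,4],0],[[0,0,6],0],[[0,0,7],0],[[0,0,7],0]])

```text
clock: 5.92
eef_pos: [0.5198, -0.056, 0.0677]
eef_rot: [0.684, 0.729, -0.0, -0.0]
force: [-0.1, 0.1, -0.7]
width: 0.0927
grasp_force: 0.0
```

servo_tool(deltas=[[[0,0,2],0],[[0,0,4],0],[[0,0,6],0],[[0,0,8],0],[[0,0,8],0]])

```text
clock: 6.55
eef_pos: [0.5198, -0.0559, 0.0596]
eef_rot: [0.684, 0.729, -0.0, -0.0]
force: [0.2, -0.1, 0.3]
width: 0.0933
grasp_force: 0.0
```

servo_tool(deltas=[[[0,0,1],0],[[0,0,2],0],[[0,0,3],0],[[0,0,4],0],[[0,0,4],0]])

```text
clock: 7.18
eef_pos: [0.5199, -0.056, 0.0557]
eef_rot: [0.685, 0.729, -0.0, -0.0]
force: [0.9, 1.2, -0.2]
width: 0.0928
grasp_force: 0.0
```

servo_tool(deltas=[[[0,0,1],0],[[0,0,2],0],[[0,0,3],0],[[0,0,4],0],[[0,0,4],0]])

```text
clock: 7.8
eef_pos: [0.5199, -0.056, 0.0518]
eef_rot: [0.684, 0.729, -0.0, -0.0]
force: [0.5, 0.3, 0.9]
width: 0.0931
grasp_force: 0.0
```

```bash
python3 - <<'E'
from h import *
state();print(robot.tip_reach,[a for a in dir(robot) if a[0]!='_'])
p=robot.capture('wrist');p2=robot.capture('scene')
for q,n in((p,'w'),(p2,'s')):
  cv2.imwrite(f'pics/{n}3.png',q['pixels'])
a=p['pixels'][220:400,80:560];b=cv2.resize(p2['pixels'][220:340,250:450],(640,384));
cv2.imwrite('pics/m3.png',np.vstack([cv2.resize(a,(480,180)),cv2.resize(b,(480,288))]))
c,y=topface(p,[(166,274),(468,274),(465,329),(172,329)])
E
```

```text
t 7.8 pos [ 0.5199 -0.056   0.0518] F [0.5 0.3 0.9] w 0.0931 
R [[-0.063, 0.998, -0.0], [0.998, 0.063, 0.0], [0.0, -0.0, -1.0]] J [-0.32  0.37  1.8   0.    0.97 -0.38]
0.014 ['Unreachable', 'capture', 'get_obs', 'job_done', 'outline_of', 'pinpoint', 'spot_in', 'tip_reach']
centre [ 0.5197 -0.0578] yaw deg 3.59 len 0.1323 wid 0.0267 0.0267
```

View pics/m3.png

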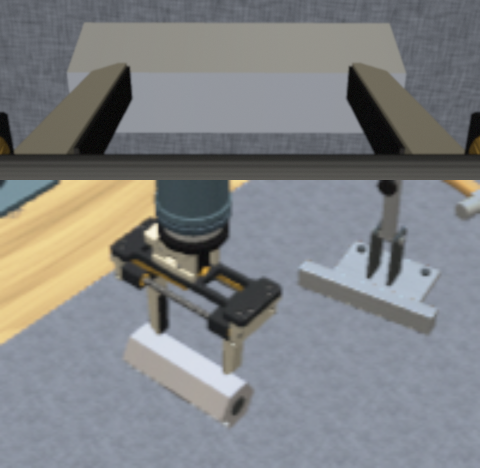

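servo_tool(deltas=[[[0,0,1],0],[[0,0,1],0],[[0,0,2],0],[[0,0,2],0]])

```text
clock: 8.4
eef_pos: [0.5198, -0.0559, 0.0498]
eef_rot: [0.684, 0.729, -0.0, -0.0]
force: [0.0, -1.0, 0.5]
width: 0.0931
grasp_force: 0.0
```

servo_tool(deltas=[[[0,0,1],0],[[0,0,1],0],[[0,0,2],0],[[0,0,2],0]])

```text
clock: 8.9
eef_pos: [0.5199, -0.056, 0.0478]
eef_rot: [0.684, 0.729, -0.0, -0.0]
force: [-0.4, -0.1, -0.2]
width: 0.093
grasp_force: 0.0
```

servo_tool(deltas=[[[0,0,1],0],[[0,0,1],0],[[0,0,2],0],[[0,0,2],0]])

```text
clock: 9.4
eef_pos: [0.52, -0.056, 0.0465]
eef_rot: [0.684, 0.729, 0.0, 0.0]
force: [-0.9, -0.3, 5.9]
width: 0.0928
grasp_force: 2.7
```

servo_tool(deltas=[[[0,0,1],0],[[0,0,1],0],[[0,0,2],0],[[0,0,2],0]])

```text
clock: 9.9
eef_pos: [0.52, -0.056, 0.0463]
eef_rot: [0.684, 0.729, 0.0, 0.001]
force: [-6.7, 1.3, 21.1]
width: 0.0925
grasp_force: 10.8
```

servo_tool(deltas=[[[0,0,1],0],[[0,0,1],0],[[0,0,2],0],[[0,0,2],0]])

```text
clock: 10.4
eef_pos: [0.5201, -0.056, 0.0462]
eef_rot: [0.684, 0.729, 0.0, 0.001]
force: [-10.9, 2.7, 38.9]
width: 0.0932
grasp_force: 19.0
```

The tips touch the bar top (z 0.056) at TCP z 0.0466. So they end 9.5 mm behind the reported TCP instead of 14 mm ahead, which matches the picture. I'll back off and redo the roll at the right height.

servo_tool(deltas=[[[0,0,-20],0],[[-25,0,-20],0],[[-46.5,0,-18],0],[[-46.5,0,-5],0],[[-46.5,0,1.5],0],[[-46.5,0,1.5],0],[[-46.5,0,1.5],0]])

```text
clock: 11.28
eef_pos: [0.5227, -0.1018, 0.0401]
eef_rot: [0.684, 0.729, -0.0, -0.0]
force: [-0.8, -0.2, 0.0]
width: 0.0933
grasp_force: 0.0
```

servo_tool(deltas=[[[5,0,0],0],[[9,0,0],0],[[14,0,-3],0],[[19,0,-6],0],[[22,0,-7],0]])

```text
clock: 11.9
eef_pos: [0.5219, -0.0802, 0.048]
eef_rot: [0.684, 0.729, 0.0, 0.001]
force: [-1.5, -1.6, 5.2]
width: 0.0932
grasp_force: 2.7
```

```bash
python3 - <<'E'
from h import *
state()
p=robot.capture('wrist');cv2.imwrite('pics/w4.png',p['pixels'])
E
```

```text
t 11.9 pos [ 0.5219 -0.0802  0.048 ] F [-1.5 -1.6  5.2] w 0.0932 
R [[-0.063, 0.998, 0.001], [0.998, 0.063, -0.0], [-0.0, 0.001, -1.0]] J [-0.36  0.38  1.79  0.    0.96 -0.43]
```

View pics/w4.png

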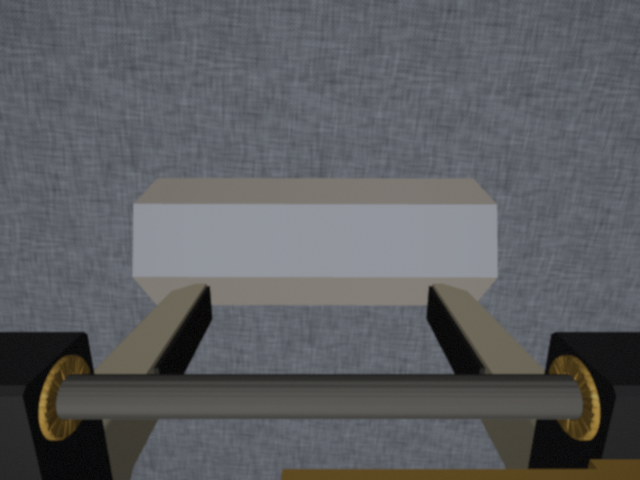

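```bash
python3 - <<'E'
from h import *
from scipy.optimize import least_squares
p=robot.capture('wrist')
topface(p,[(133,204.5),(497,204.5),(498,277),(133,277)])
# fit: edges far/near of top face rows (u=315) 204.5,277; bottom-near 304, far 179 ; unknown s centre, rotation th, pivot on mat
X0=unproj(p,(315,204.5),.056);n=np.array([-.0625,.998,0])
def pts(s,th):
    # hex vertices (s,h), rotate cw about pivot (15,0)
    V=np.array([(30,26),(15,52),(-15,52),(-30,26)])-[15,0];c,q=np.cos(th),np.sin(th)
    W=V@np.array([[c,-q],[q,c]])+[15+s,0]
    return [np.array([.5205,-.0685,.004])+n*a/1e3+[0,0,h/1e3] for a,h in W]
f=lambda x:[proj(p,P)[1]-v for P,v in zip(pts(*x),(178.5,204.5,277,304.5))]
for t0 in(0,.2): r=least_squares(f,[0,t0]);print(r.x[0],np.degrees(r.x[1]),r.fun)
P=pts(*r.x);print(np.round(P,4))
E
```

```text
centre [ 0.5189 -0.0526] yaw deg 3.6 len 0.1519 wid 0.0318 0.0319
0.5877696640489096 17.633783125502692 [-0.42827791 -0.21207406  0.24315339  0.44062842]
0.5877693911368439 17.63378348556073 [-0.42827765 -0.2120742   0.24315324  0.44062868]
[[ 0.5181 -0.0308  0.0242]
 [ 0.5185 -0.0372  0.0536]
 [ 0.5203 -0.0658  0.0626]
 [ 0.5217 -0.0879  0.0424]]
```

The fit shows the bar tipped 17.6° about its fixed edge, as planned. I'll continue the arc.

servo_tool(deltas=[[[3,0,-1],0],[[6,0,-2],0],[[9,0,-2.7],0],[[12,0,-3.2],0],[[15,0,-3.6],0],[[18,0,-4],0],[[21,0,-4],0],[[23,0,-4],0],[[23,0,-4],0],[[23,0,-4],0]])

```text
clock: 13.25
eef_pos: [0.5199, -0.0575, 0.0513]
eef_rot: [0.684, 0.729, -0.0, -0.0]
force: [-0.2, -0.0, 1.1]
width: 0.0927
grasp_force: 0.0
```

```bash
cat >> h.py <<'E'
from scipy.optimize import least_squares
def rows(p,u=315):
    g=cv2.GaussianBlur(p['pixels'][:,u-15:u+16],(3,3),0).mean(1).astype(float);g=g.mean(1) if g.ndim>1 else g
    d=np.diff(g);return [(k,int(d[k])) for k in range(60,372) if abs(d[k])>=4]
E
python3 - <<'E'
from h import *
state()
p=robot.capture('wrist');cv2.imwrite('pics/w5.png',p['pixels'])
print(rows(p))
for l in ['hexbar','pocket_face']:
    print(l,[(np.round(d['location'],3),round(d['confidence'],2)) for d in robot.pinpoint('wrist',l)[:3]])
E
```

```text
t 13.25 pos [ 0.5199 -0.0575  0.0513] F [-0.2 -0.   1.1] w 0.0927 
R [[-0.063, 0.998, -0.0], [0.998, 0.063, 0.0], [0.0, -0.0, -1.0]] J [-0.32  0.37  1.8  -0.    0.97 -0.39]
[(177, 9), (178, 13), (179, 9), (287, -4), (288, -12), (289, -19), (290, -16), (291, -7)]
hexbar []
pocket_face [(array([ 0.519, -0.061,  0.043]), 0.96)]
```

View pics/w5.png

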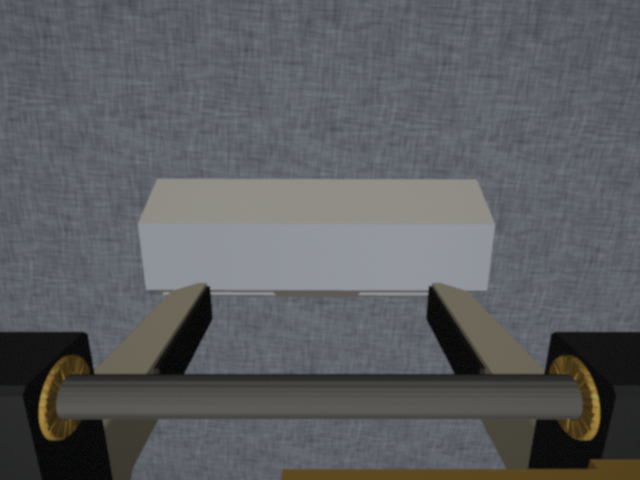

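The bar has rolled one flat. The top flat spans rows 222–290, and the pocketed face shows just below it around row 293 as the near upper flank.

```bash
python3 - <<'E'
from h import *
p=robot.capture('wrist')
c,y=topface(p,[(140,222.5),(494,222.5),(489,290),(146,290)])
o,r=state();print('bar centre in tool mm',np.round(r.inv().apply(np.r_[c,.05]-o['eef_pos'])*1000,1))
E
```

```text
centre [ 0.5183 -0.0381] yaw deg 3.59 len 0.1497 wid 0.0307 0.0307
t 13.45 pos [ 0.52   -0.0576  0.0514] F [ 0.  -0.6  1.6] w 0.0928 
R [[-0.063, 0.998, 0.0], [0.998, 0.063, 0.0], [-0.0, 0.0, -1.0]] J [-0.32  0.37  1.8   0.    0.97 -0.39]
bar centre in tool mm [19.5 -0.5  1.4]
```

servo_tool(deltas=[[[-14.5,0,0],0],[[-14.5,0,6],0],[[-14.5,0,11],0],[[-14.5,0,11],0]])

```text
clock: 13.95
eef_pos: [0.5203, -0.0717, 0.0396]
eef_rot: [0.685, 0.729, -0.0, -0.001]
force: [0.6, -0.4, 0.5]
width: 0.093
grasp_force: 0.0
```

servo_tool(deltas=[[[5,0,0],0],[[9,0,0],0],[[14,0,-3],0],[[19,0,-6],0],[[22,0,-7],0]])

```text
clock: 14.58
eef_pos: [0.5198, -0.0497, 0.048]
eef_rot: [0.684, 0.729, 0.0, 0.0]
force: [-1.5, -2.7, 4.7]
width: 0.0927
grasp_force: 2.9
```

servo_tool(deltas=[[[3,0,-1],0],[[6,0,-2],0],[[9,0,-2.7],0],[[12,0,-3.2],0],[[15,0,-3.6],0],[[18,0,-4],0],[[21,0,-4],0],[[23,0,-4],0],[[23,0,-4],0],[[23,0,-4],0]])

```text
clock: 15.82
eef_pos: [0.5181, -0.0271, 0.0513]
eef_rot: [0.684, 0.729, -0.0, 0.0]
force: [-0.8, -0.1, 0.2]
width: 0.0931
grasp_force: 0.0
```

```bash
python3 - <<'E'
from h import *
state()
p=robot.capture('wrist');cv2.imwrite('pics/w6.png',p['pixels'])
print(rows(p))
for l in ['hexbar','pocket_face']:
    print(l,[(np.round(d['location'],3),round(d['confidence'],2)) for d in robot.pinpoint('wrist',l)[:3]])
E
```

```text
t 15.82 pos [ 0.5181 -0.0271  0.0513] F [-0.8 -0.1  0.2] w 0.0931 
R [[-0.063, 0.998, -0.0], [0.998, 0.063, -0.0], [-0.0, -0.0, -1.0]] J [-0.27  0.37  1.81 -0.    0.96 -0.33]
[(178, 8), (179, 12), (180, 10), (181, 4), (289, -10), (290, -19), (291, -19), (292, -10), (296, 4), (297, 5), (371, -5)]
hexbar [(array([ 0.52 , -0.006,  0.033]), 0.64), (array([ 0.515, -0.007,  0.054]), 0.58)]
pocket_face [(array([ 0.515, -0.008,  0.054]), 0.68)]
```

View pics/w6.png

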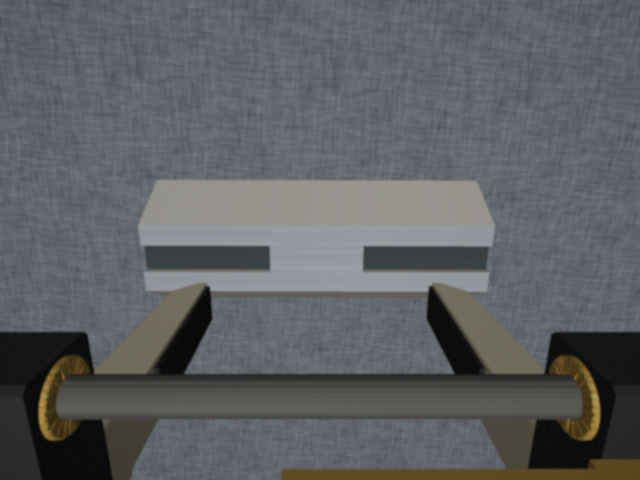

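The pocketed face is on top now, with slots at (208,258) and (425,258). Next I'll rise and measure the fence with the wrist camera.

servo_tool(deltas=[[[0,0,-50],0],[[30,15,-100],0],[[70,35,-150],0],[[112,52,-200],0],[[112,52,-200],0],[[112,52,-200],0],[[112,52,-200],0]])

```text
clock: 16.85
eef_pos: [0.5617, 0.0871, 0.2494]
eef_rot: [0.685, 0.729, -0.001, -0.001]
force: [-0.8, 0.1, -0.7]
width: 0.0927
grasp_force: 0.0
```

```bash
python3 - <<'E'
from h import *
o,r=state()
p=robot.capture('wrist');cv2.imwrite('pics/w7.png',p['pixels'])
for l in ['hexbar','pocket_face','fixture','nest','clamp_hinge','clamp_handle']:
    print(l,[(np.round(d['location'],4),round(d['confidence'],2)) for d in robot.pinpoint('wrist',l)[:2]])
O=np.array([.584,.177]);a=np.radians(13);X=np.array([np.cos(a),np.sin(a)])
q=p['pixels'].copy()
for z in(.004,.034):
    A=proj(p,np.r_[O-.09*X,z]);B=proj(p,np.r_[O+.09*X,z]);print(z,A,B)
    cv2.line(q,tuple(int(v) for v in A),tuple(int(v) for v in B),(0,0,255) if z<.01 else (0,255,0),1)
cv2.imwrite('pics/w7b.png',q)
E
```

```text
t 16.85 pos [0.5617 0.0871 0.2494] F [-0.8  0.1 -0.7] w 0.0927 
R [[-0.062, 0.998, -0.004], [0.998, 0.062, -0.0], [-0.0, -0.004, -1.0]] J [-0.04  0.27  1.42 -0.    1.46 -0.1 ]
hexbar [(array([ 0.5162, -0.0067,  0.0307]), 0.59), (array([ 0.5181, -0.0085,  0.0571]), 0.38)]
pocket_face [(array([ 0.5157, -0.0088,  0.0556]), 0.84)]
fixture [(array([ 0.5846,  0.1758, -0.0008]), 0.88)]
nest []
clamp_hinge [(array([0.5729, 0.2451, 0.077 ]), 0.65)]
clamp_handle []
0.004 [256.09152968 118.40138514] [443.05779474  85.89103295]
0.034 [251.20160317 118.85653789] [452.67036949  83.81501191]
```

View pics/w7b.png

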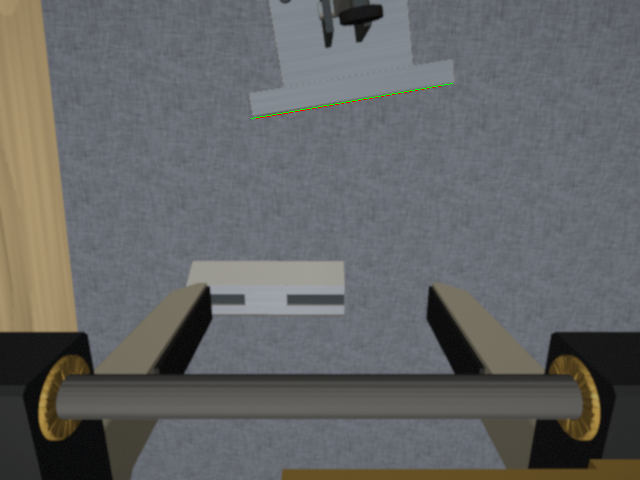

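The projected fence line, (251,118) to (453,84), lies right on the fence's front edge. I'll check it again numerically now that the arm has settled, and measure the bar.

```bash
python3 - <<'E'
from h import *
o,r=state()
p=robot.capture('wrist');g=cv2.GaussianBlur(cv2.cvtColor(p['pixels'],cv2.COLOR_BGR2GRAY),(5,5),0).astype(int)
O=np.array([.584,.177]);a=np.radians(13);X=np.array([np.cos(a),np.sin(a)]);Y=np.array([-X[1],X[0]])
R2=np.array([X,Y]).T
def samp(P): u=proj(p,P);return g[int(round(u[1])),int(round(u[0]))]
def edge(f,ts):
    v=np.array([samp(f(t)) for t in ts]);d=np.abs(np.diff(v));k=d.argmax();return round(1000*ts[k],1),int(d[k])
for s in(-.08,-.05,-.02,.02,.05,.08): print('front s',s,edge(lambda t:np.r_[O+s*X+t*Y,.034],np.arange(-.012,.012,.001)))
for e in(-.09,.09): print('end',e,[edge(lambda t:np.r_[O+(e+t)*X+w*Y,.034],np.arange(-.012,.012,.001)) for w in(.005,.01,.015)])
# bar top face edges guess
c=np.array([.5165,-.008]);b=np.radians(3.6);U=np.array([np.cos(b),np.sin(b)]);N=np.array([-U[1],U[0]])
for s in(-.05,0,.05): print('near',s,edge(lambda t:np.r_[c+s*U+(-.015+t)*N,.056],np.arange(-.01,.01,.001)),'far',edge(lambda t:np.r_[c+s*U+(.015+t)*N,.056],np.arange(-.005,.009,.001)))
for e in(-.075,.075): print('end',e,[edge(lambda t:np.r_[c+(e+t)*U+w*N,.056],np.arange(-.01,.01,.001)) for w in(-.011,.011)])
totool([.5165,-.008,.0005],3.6)
E
```

```text
t 17.2 pos [0.5628 0.0876 0.2509] F [-0.1  0.2 -0.2] w 0.0927 
R [[-0.062, 0.998, -0.001], [0.998, 0.062, 0.0], [0.0, -0.001, -1.0]] J [-0.04  0.27  1.42 -0.    1.46 -0.1 ]
front s -0.08 (np.float64(2.0), 10)
front s -0.05 (np.float64(2.0), 11)
front s -0.02 (np.float64(3.0), 12)
front s 0.02 (np.float64(2.0), 10)
front s 0.05 (np.float64(1.0), 12)
front s 0.08 (np.float64(1.0), 13)
end -0.09 [(np.float64(1.0), 19), (np.float64(2.0), 14), (np.float64(2.0), 10)]
end 0.09 [(np.float64(-1.0), 6), (np.float64(2.0), 9), (np.float64(1.0), 9)]
near -0.05 (np.float64(-1.0), 16) far (np.float64(-3.0), 5)
near 0 (np.float64(-1.0), 15) far (np.float64(-4.0), 1)
near 0.05 (np.float64(8.0), 17) far (np.float64(-5.0), 1)
end -0.075 [(np.float64(3.0), 16), (np.float64(-2.0), 2)]
end 0.075 [(np.float64(-0.0), 13), (np.float64(-1.0), 13)]
t 17.25 pos [0.5629 0.0877 0.2511] F [ 0.3 -0.8  0.2] w 0.0928 
R [[-0.062, 0.998, -0.0], [0.998, 0.062, 0.0], [0.0, -0.0, -1.0]] J [-0.04  0.27  1.42  0.    1.46 -0.1 ]
shift [-92.6 -52.2 250.6] turn 1.57
```

servo_tool(deltas=[[[-92.6,-52.2,140],1.57],[[-92.6,-52.2,140],1.57],[[-92.6,-52.2,140],1.57],[[-92.6,-52.2,140],1.57],[[-92.6,-52.2,140],1.57],[[-92.6,-52.2,140],1.57],[[-92.6,-52.2,140],1.57],[[-92.6,-52.2,140],1.57],[[-92.6,-52.2,140],1.57],[[-92.6,-52.2,140],1.57]], claw=1)

```text
clock: 18.5
eef_pos: [0.5168, -0.0078, 0.1115]
eef_rot: [0.999, 0.032, 0.0, 0.0]
force: [0.4, -0.3, -0.2]
width: 0.093
grasp_force: 0.0
```

```bash
python3 - <<'E'
from h import *
totool([.5165,-.0085,.0005],3.6)
p=robot.capture('wrist')
for l in ['hexbar','pocket_face']:
    print(l,[(np.round(d['location'],4),round(d['confidence'],2)) for d in robot.pinpoint('wrist',l)[:2]])
E
```

```text
t 18.5 pos [ 0.5168 -0.0078  0.1115] F [ 0.4 -0.3 -0.2] w 0.093 
R [[0.998, 0.064, 0.0], [0.064, -0.998, -0.0], [0.0, 0.0, -1.0]] J [-0.23  0.29  1.75  0.    1.1   1.28]
shift [ -0.4   0.7 111. ] turn 0.002
hexbar [(array([ 0.5141, -0.0096,  0.0352]), 0.72)]
pocket_face []
```

servo_tool(deltas=[[[0,0,50],0],[[0,0,85],0],[[0,0,105],0],[[0,0,111],0],[[0,0,111],0],[[0,0,111],0]])

```text
clock: 19.4
eef_pos: [0.5176, -0.0079, 0.0014]
eef_rot: [0.999, 0.032, 0.001, 0.0]
force: [-0.2, -0.8, 0.6]
width: 0.0928
grasp_force: 0.0
```

servo_tool(deltas=[[[0,0,0],0],[[0,0,0],0],[[0,0,0],0],[[0,0,0],0],[[0,0,0],0],[[0,0,0],0]], claw=-0.2, force=10)

```text
clock: 20.15
eef_pos: [0.5169, -0.0082, 0.0005]
eef_rot: [0.999, 0.032, 0.0, 0.0]
force: [-0.7, -4.5, 1.8]
width: 0.0587
grasp_force: 10.0
```

```bash
cat >> h.py <<'E'
def tilt(p,c,yaw,ss=(.045,.055,.065)):
    "edge offsets (mm) across the bar at top-face height; level bar gives -15,+15 and silhouette"
    b=np.radians(yaw);U=np.array([np.cos(b),np.sin(b)]);N=np.array([-U[1],U[0]])
    g=cv2.cvtColor(p['pixels'],cv2.COLOR_BGR2GRAY).astype(np.float32)
    ts=np.arange(-.045,.0451,.0005);M=[]
    for s in ss:
        uv=np.array([proj(p,np.r_[c+s*U+t*N,.056]) for t in ts],np.float32)
        M.append(cv2.remap(g,uv[:,:1],uv[:,1:],cv2.INTER_LINEAR)[:,0])
    m=np.convolve(np.mean(M,0),np.ones(3)/3,'same');d=m[2:]-m[:-2]
    print('edges',[(round(1000*ts[k+1],1),int(d[k])) for k in range(2,len(d)-2) if abs(d[k])>5 and abs(d[k])>=max(abs(d[k-2:k+3]))])
E
python3 - <<'E'
from h import *
p=robot.capture('wrist');tilt(p,np.array([.5165,-.0083]),3.6)
b=np.array([.5165,-.0083]);
for s in(-.07,0,.05,.07):print(s,proj(p,[b[0]+s,b[1],.056]))
E
```

```text
edges [(np.float64(-33.0), -5), (np.float64(-14.5), 33), (np.float64(-5.0), -57), (np.float64(6.5), 60), (np.float64(15.5), -7), (np.float64(25.5), -26)]
-0.07 [309.00031459 528.30560804]
0 [321.2747393  364.70771705]
0.05 [332.42711512 216.06489208]
0.07 [337.62954037 146.72512101]
```

servo_tool(deltas=[[[4,-5,0],-0.01],[[10,-12,0],-0.02],[[18,-22,0],-0.035],[[26,-32,0],-0.05],[[34,-42,0],-0.065],[[42,-51,0],-0.08],[[46,-56,0],-0.08],[[46,-56,0],-0.08]], force=15)

```text
clock: 21.2
eef_pos: [0.5577, 0.0512, 0.0005]
eef_rot: [0.997, 0.072, -0.001, 0.0]
force: [-4.4, -3.5, 6.7]
width: 0.0588
grasp_force: 15.0
```

```bash
python3 - <<'E'
from h import *
o,r=state();x=r.as_matrix()[:,0];yw=np.degrees(np.arctan2(x[1],x[0]));print(yw)
p=robot.capture('wrist');tilt(p,o['eef_pos'][:2],yw)
E
```

```text
t 21.2 pos [5.577e-01 5.120e-02 5.000e-04] F [-4.4 -3.5  6.7] w 0.0588 
R [[0.99, 0.144, -0.003], [0.144, -0.99, -0.0], [-0.003, 0.0, -1.0]] J [-0.11  0.5   1.75 -0.    0.9   1.32]
8.28881809216937
edges [(np.float64(-14.5), 34), (np.float64(-5.5), -58), (np.float64(6.5), 62), (np.float64(15.5), -6), (np.float64(25.5), -26)]
```

servo_tool(deltas=[[[5,-5,0],-0.01],[[13,-13,0],-0.02],[[22,-23,0],-0.035],[[31,-33,0],-0.05],[[40,-42,0],-0.065],[[47,-49,0],-0.077],[[49.3,-52,0],-0.077],[[49.3,-52,0],-0.077]])

```text
clock: 22.25
eef_pos: [0.5988, 0.1091, 0.0005]
eef_rot: [0.994, 0.111, -0.002, 0.0]
force: [-6.1, -5.8, 6.8]
width: 0.059
grasp_force: 15.0
```

```bash
cat >> h.py <<'E'
def yawx(r):
    x=r.as_matrix()[:,0];return np.degrees(np.arctan2(x[1],x[0]))
def ends(p,c,yaw,w=(-.011,.011)):
    b=np.radians(yaw);U=np.array([np.cos(b),np.sin(b)]);N=np.array([-U[1],U[0]])
    g=cv2.cvtColor(p['pixels'],cv2.COLOR_BGR2GRAY).astype(np.float32);ts=np.arange(-.015,.015,.0005)
    for e in(-.075,.075):
        out=[]
        for q in w:
            uv=np.array([proj(p,np.r_[c+(e+t)*U+q*N,.056]) for t in ts],np.float32)
            m=cv2.remap(g,uv[:,:1],uv[:,1:],cv2.INTER_LINEAR)[:,0];m=np.convolve(m,np.ones(3)/3,'same');d=np.abs(m[2:]-m[:-2])[2:-2];k=d.argmax();out.append((round(1000*ts[k+3],1),int(d[k])))
        print('end',e,out)
E
python3 - <<'E'
from h import *
o,r=state();yw=yawx(r);print(yw)
p=robot.capture('wrist');tilt(p,o['eef_pos'][:2],yw);ends(p,o['eef_pos'][:2],yw)
E
```

```text
t 22.25 pos [5.988e-01 1.091e-01 5.000e-04] F [-6.1 -5.8  6.8] w 0.059 
R [[0.976, 0.22, -0.003], [0.22, -0.976, -0.001], [-0.003, 0.0, -1.0]] J [-0.    0.57  1.62 -0.    0.96  1.35]
12.692254629780393
edges [(np.float64(-14.5), 35), (np.float64(-5.5), -59), (np.float64(6.5), 62), (np.float64(15.5), -6), (np.float64(25.0), -22)]
end -0.075 [(np.float64(-13.5), 0), (np.float64(-13.5), 0)]
end 0.075 [(np.float64(-1.0), 47), (np.float64(-1.0), 46)]
```

servo_tool(deltas=[[[3,0,0],0],[[3,0,0],0],[[3,0,0],0]])

```text
clock: 22.68
eef_pos: [0.5995, 0.1096, 0.0004]
eef_rot: [0.994, 0.11, -0.004, 0.0]
force: [-10.5, -5.5, 10.3]
width: 0.059
grasp_force: 15.0
```

servo_tool(deltas=[[[0,0,0],0],[[0,0,0],0],[[0,0,0],0],[[0,0,0],0],[[0,0,0],0]], claw=1)

```text
clock: 23.3
eef_pos: [0.6033, 0.1104, 0.0003]
eef_rot: [0.994, 0.11, -0.0, -0.0]
force: [-0.4, -0.2, 0.3]
width: 0.0928
grasp_force: 0.0
```

```bash
python3 - <<'E'
from h import *
o,r=state();yw=yawx(r);print(yw)
p=robot.capture('wrist');tilt(p,o['eef_pos'][:2],yw);ends(p,o['eef_pos'][:2],yw)
E
```

```text
t 23.3 pos [6.033e-01 1.104e-01 3.000e-04] F [-0.4 -0.2  0.3] w 0.0928 
R [[0.976, 0.219, -0.0], [0.219, -0.976, 0.0], [-0.0, -0.0, -1.0]] J [-0.    0.57  1.61  0.    0.96  1.35]
12.65542597262704
edges [(np.float64(-14.5), 34), (np.float64(-5.5), -57), (np.float64(6.5), 61), (np.float64(15.5), -6), (np.float64(25.0), -25)]
end -0.075 [(np.float64(-13.5), 0), (np.float64(-13.5), 0)]
end 0.075 [(np.float64(-4.5), 48), (np.float64(-4.5), 48)]
```

servo_tool(deltas=[[[0,0,-50],0],[[0,0,-90],0],[[-4.5,43.5,-100],-1.57],[[-4.5,43.5,-100],-1.57],[[-4.5,43.5,-100],-1.57],[[-4.5,43.5,-100],-1.57],[[-4.5,43.5,-100],-1.57],[[-4.5,43.5,-100],-1.57],[[-4.5,43.5,-100],-1.57],[[-4.5,43.5,-100],-1.57]])

```text
clock: 24.6
eef_pos: [0.6084, 0.0669, 0.1003]
eef_rot: [0.65, 0.76, 0.0, -0.0]
force: [0.8, -1.2, -0.5]
width: 0.0929
grasp_force: 0.0
```

servo_tool(deltas=[[[0,0,0],-0.05],[[0,0,0],-0.05],[[0,0,0],-0.05]])

```text
clock: 24.98
eef_pos: [0.6084, 0.0669, 0.1004]
eef_rot: [0.633, 0.774, -0.0, 0.0]
force: [-0.3, -0.3, 0.2]
width: 0.0932
grasp_force: 0.0
```

```bash
python3 - <<'E'
from h import *
o,r=state();print(yawx(r))
p=robot.capture('wrist');tilt(p,np.array([.5988,.1099]),12.65,ss=(-.01,0,.01));ends(p,np.array([.5988,.1099]),12.65)
totool([.6084,.0670,.0275],102.65)
E
```

```text
t 24.98 pos [0.6084 0.0669 0.1004] F [-0.3 -0.3  0.2] w 0.0932 
R [[-0.198, 0.98, 0.0], [0.98, 0.198, -0.0], [-0.0, 0.0, -1.0]] J [-0.07  0.46  1.52 -0.    1.16 -0.27]
101.39550884830354
edges [(np.float64(-15.0), 34), (np.float64(30.5), -24)]
end -0.075 [(np.float64(0.0), 25), (np.float64(0.0), 27)]
end 0.075 [(np.float64(0.0), 24), (np.float64(0.0), 23)]
t 25.02 pos [0.6084 0.0669 0.1004] F [-0.5  0.7  0.1] w 0.0928 
R [[-0.198, 0.98, -0.0], [0.98, 0.198, 0.0], [0.0, -0.0, -1.0]] J [-0.07  0.46  1.52  0.    1.16 -0.27]
shift [ 0.1  0.  72.9] turn -0.022
```

servo_tool(deltas=[[[0,0,35],-0.022],[[0,0,60],-0.022],[[0,0,73],-0.022],[[0,0,73],-0.022],[[0,0,73],-0.022]])

```text
clock: 25.65
eef_pos: [0.6093, 0.0669, 0.0284]
eef_rot: [0.624, 0.781, 0.001, 0.001]
force: [0.2, -0.2, -0.0]
width: 0.093
grasp_force: 0.0
```

servo_tool(deltas=[[[5,0,0],0],[[9,0,0],0],[[12,0,0.7],0],[[15,0.3,1],0],[[18,0.6,1],0],[[21,1,1],0],[[24,1.5,1],0]])

```text
clock: 26.52
eef_pos: [0.606, 0.0887, 0.0278]
eef_rot: [0.624, 0.781, -0.0, 0.002]
force: [0.4, -7.8, 5.2]
width: 0.0933
grasp_force: 4.5
```

```bash
python3 - <<'E'
from h import *
o,r=state();y=yawx(r)-90;print(y)
b=np.radians(y);N=np.array([-np.sin(b),np.cos(b)]);c=o['eef_pos'][:2]+.034*N
p=robot.capture('wrist');tilt(p,c,y,ss=(-.01,0,.01));ends(p,c,y)
E
```

```text
t 26.52 pos [0.606  0.0887 0.0278] F [ 0.4 -7.8  5.2] w 0.0933 
R [[-0.221, 0.975, 0.003], [0.975, 0.221, -0.003], [-0.004, 0.002, -1.0]] J [-0.03  0.53  1.6  -0.    1.01 -0.26]
12.754119254317175
edges [(np.float64(-18.0), -7), (np.float64(-14.5), 36), (np.float64(33.0), -26), (np.float64(39.5), 5)]
end -0.075 [(np.float64(-0.5), 26), (np.float64(-0.5), 31)]
end 0.075 [(np.float64(-0.5), 31), (np.float64(-0.5), 25)]
```

servo_tool(deltas=[[[4,0,0],0],[[8,0,0],0],[[12,0,0],0],[[16,0,0],0],[[20,0,0],0],[[23,0,0],0],[[26,0,0],0],[[28,0,0],0],[[30,0,0],0],[[30,0,0],0]])

```text
clock: 27.82
eef_pos: [0.6003, 0.1163, 0.0279]
eef_rot: [0.624, 0.781, -0.001, 0.004]
force: [2.6, -13.7, 3.7]
width: 0.0928
grasp_force: 6.9
```

```bash
python3 - <<'E'
from h import *
o,r=state();y=yawx(r)-90;print(y)
b=np.radians(y);N=np.array([-np.sin(b),np.cos(b)]);c=o['eef_pos'][:2]+.034*N
p=robot.capture('wrist');tilt(p,c,y,ss=(-.01,0,.01));ends(p,c,y)
X=np.array([.976,.218]);Y=np.array([-.218,.976]);d=c-[.5848,.1793];print('fixture coords',d@X,d@Y)
E
```

```text
t 27.82 pos [0.6003 0.1163 0.0279] F [  2.6 -13.7   3.7] w 0.0928 
R [[-0.221, 0.975, 0.005], [0.975, 0.221, -0.006], [-0.006, 0.003, -1.0]] J [ 0.01  0.53  1.6  -0.01  1.01 -0.21]
12.757456845011703
edges [(np.float64(-18.0), -8), (np.float64(-14.5), 37), (np.float64(32.0), -15)]
end -0.075 [(np.float64(-0.5), 31), (np.float64(-0.5), 22)]
end 0.075 [(np.float64(-0.5), 30), (np.float64(-0.5), 25)]
fixture coords 0.0012855251336657695 -0.030909008178499325
```

servo_tool(deltas=[[[1,0,0],0],[[2,0,0],0],[[2,0,0],0],[[2,0,0],0]])

```text
clock: 28.38
eef_pos: [0.6002, 0.1165, 0.028]
eef_rot: [0.624, 0.781, -0.001, 0.004]
force: [3.0, -17.9, 3.8]
width: 0.0931
grasp_force: 9.1
```

```bash
python3 - <<'E'
from h import *
o,r=state();y=yawx(r)-90;print(y)
b=np.radians(y);N=np.array([-np.sin(b),np.cos(b)]);c=o['eef_pos'][:2]+.034*N
p=robot.capture('wrist');tilt(p,c,y,ss=(-.06,));tilt(p,c,y,ss=(.06,));ends(p,c,y)
X=np.array([.976,.218]);Y=np.array([-.218,.976]);d=c-[.5848,.1793];print('fixture coords',d@X,d@Y)
E
```

```text
t 28.38 pos [0.6002 0.1165 0.028 ] F [  3.  -17.9   3.8] w 0.0931 
R [[-0.221, 0.975, 0.005], [0.975, 0.221, -0.008], [-0.009, 0.003, -1.0]] J [ 0.01  0.53  1.6  -0.01  1.01 -0.2 ]
12.744053278682685
edges [(np.float64(-21.5), 5), (np.float64(-18.0), -9), (np.float64(-14.5), 34), (np.float64(-5.0), -37), (np.float64(6.5), 51), (np.float64(32.0), -14)]
edges [(np.float64(-43.0), 24), (np.float64(-15.0), 34), (np.float64(-5.5), -36), (np.float64(6.0), 54), (np.float64(31.5), -16)]
end -0.075 [(np.float64(-0.5), 30), (np.float64(-0.5), 21)]
end 0.075 [(np.float64(-0.5), 30), (np.float64(-0.5), 25)]
fixture coords 0.0012745222976829518 -0.03067101706166628
```

The bar is seated: pushing harder no longer moves it, and it's level, centred and parallel. I'll back off, rise and check it before working the clamp.

servo_tool(deltas=[[[-15,0,0],0],[[-30,0,-10],0],[[-30,0,-70],0],[[-30,0,-130],0],[[-30,0,-190],0],[[-30,0,-250],0],[[-30,0,-275],0],[[-30,0,-275],0],[[-30,0,-275],0]])

```text
clock: 29.55
eef_pos: [0.6034, 0.0926, 0.2998]
eef_rot: [0.624, 0.781, -0.001, -0.001]
force: [0.1, 0.5, -0.9]
width: 0.0929
grasp_force: 0.0
```

```bash
python3 - <<'E'
from h import *
O=np.array([.5848,.1793]);X=np.array([.976,.218]);Y=np.array([-.218,.976])
p=robot.capture('wrist');p=robot.capture('wrist');c=O-.0305*Y+.001*X;tilt(p,c,12.6,ss=(-.01,0,.01));tilt(p,c,12.6,ss=(-.06,.06));ends(p,c,12.6)
for cam in('scene','top','wrist'):
    robot.capture(cam)
    for l in('clamp_handle','clamp_hinge','hexbar','pocket_face'):
        for d in robot.pinpoint(cam,l)[:1]:
            q=np.array(d['location']);e=q[:2]-O;print(cam,l,np.round([e@X,e@Y,q[2]],4),round(d['confidence'],2))
h=O+.059*Y
totool([h[0],h[1],.262],102.7)
E
```

```text
edges [(np.float64(-27.0), -5), (np.float64(-15.5), 25), (np.float64(28.5), -11)]
edges [(np.float64(-15.5), 23), (np.float64(-5.5), -31), (np.float64(5.5), 35), (np.float64(28.5), -9)]
end -0.075 [(np.float64(-0.5), 15), (np.float64(0.0), 16)]
end 0.075 [(np.float64(0.0), 15), (np.float64(0.5), 16)]
scene clamp_handle [0.0037 0.0574 0.2076] 0.54
scene clamp_hinge [-0.0033  0.0622  0.0834] 0.94
scene hexbar [-0.0023 -0.028   0.031 ] 0.58
scene pocket_face [ 0.     -0.033   0.0567] 0.86
top clamp_handle [-0.0023  0.0598  0.205 ] 0.64
top clamp_hinge [-0.0005  0.0659  0.0766] 0.83
top hexbar [-0.3727  0.2249  0.0264] 0.75
top pocket_face [ 0.0031 -0.0323  0.0543] 0.87
wrist clamp_hinge [0.002  0.0648 0.0776] 0.87
wrist hexbar [ 0.0001 -0.0258  0.032 ] 0.57
wrist pocket_face [-0.0023 -0.0314  0.0555] 0.65
t 30.4 pos [0.6042 0.0926 0.3014] F [-0.4  0.1  0.3] w 0.0927 
R [[-0.22, 0.975, 0.0], [0.975, 0.22, 0.0], [-0.0, 0.0, -1.0]] J [-0.03  0.33  1.21  0.    1.6  -0.25]
shift [147.8   0.3  39.4] turn 0.0
```

servo_tool(deltas=[[[60,0,0],0],[[120,0,0],0],[[148,0,0],0],[[148,0,0],0],[[148,0,40],0],[[148,0,80],0],[[148,0,110],0],[[148,0,122],0],[[148,0,122],0],[[148,0,122],0]])

```text
clock: 31.65
eef_pos: [0.5727, 0.2368, 0.181]
eef_rot: [0.625, 0.781, 0.001, 0.001]
force: [0.1, -1.3, 0.7]
width: 0.0929
grasp_force: 0.0
```

servo_tool(deltas=[[[0,0,0],0],[[0,0,0],0],[[0,0,0],0],[[0,0,0],0],[[0,0,0],0],[[0,0,0],0],[[0,0,0],0],[[0,0,0],0],[[0,0,0],0]], claw=-1, force=10)

```text
clock: 32.78
eef_pos: [0.5717, 0.237, 0.1794]
eef_rot: [0.624, 0.781, 0.0, 0.0]
force: [0.1, -0.4, -0.8]
width: 0.0178
grasp_force: 10.0
```

servo_tool(deltas=[[[-7,0,0.5],0],[[-20,0,2.5],0],[[-32,0,5.7],0],[[-44.4,0,10],0],[[-56,0,15.7],0],[[-67,0,22.4],0],[[-77.3,0,30.2],0],[[-86.7,0,39],0],[[-91,0,43.8],0],[[-91,0,43.8],0]])

```text
clock: 34.02
eef_pos: [0.592, 0.1453, 0.135]
eef_rot: [0.625, 0.781, -0.001, 0.001]
force: [-0.5, -5.6, 2.7]
width: 0.0177
grasp_force: 10.0
```

servo_tool(deltas=[[[-8,0,10],0],[[-15,0,21],0],[[-21,0,32.4],0],[[-25.6,0,44.4],0],[[-29,0,56.8],0],[[-31.3,0,69.6],0],[[-32,0,78.5],0],[[-32,0,78.5],0]])

```text
clock: 35.02
eef_pos: [0.599, 0.1138, 0.0556]
eef_rot: [0.625, 0.781, -0.002, 0.001]
force: [0.6, -6.6, -1.3]
width: 0.0171
grasp_force: 10.0
```

servo_tool(deltas=[[[0,0,3],0],[[0,0,5],0],[[0,0,7],0],[[0,0,7],0]])

```text
clock: 35.52
eef_pos: [0.5991, 0.1136, 0.0493]
eef_rot: [0.625, 0.781, -0.002, 0.001]
force: [0.4, -8.4, -0.5]
width: 0.0175
grasp_force: 10.0
```

servo_tool(deltas=[[[0,0,1],0],[[0,0,2],0],[[0,0,2],0]])

```text
clock: 35.9
eef_pos: [0.599, 0.1136, 0.0474]
eef_rot: [0.625, 0.781, -0.002, 0.001]
force: [1.4, -7.8, 1.1]
width: 0.0173
grasp_force: 10.0
```

```bash
python3 - <<'E'
from h import *
state()
O=np.array([.5848,.1793]);X=np.array([.976,.218]);Y=np.array([-.218,.976])
for cam in('scene','top'):
    robot.capture(cam)
    for l in('clamp_handle','clamp_hinge','hexbar'):
        for d in robot.pinpoint(cam,l)[:2]:
            q=np.array(d['location']);e=q[:2]-O;print(cam,l,np.round([e@X,e@Y,q[2]],4),round(d['confidence'],2))
E
```

```text
t 35.9 pos [0.599  0.1136 0.0474] F [ 1.4 -7.8  1.1] w 0.0173 
R [[-0.22, 0.976, -0.0], [0.976, 0.22, -0.004], [-0.004, -0.001, -1.0]] J [ 0.01  0.51  1.58 -0.    1.05 -0.21]
scene clamp_handle [ 0.0002 -0.0634  0.0883] 0.57
scene clamp_handle [-0.0028 -0.0322  0.055 ] 0.51
scene clamp_hinge [-0.0049  0.0667  0.0825] 0.97
scene hexbar [-0.0015 -0.0314  0.0269] 0.91
scene hexbar [-0.3732  0.2291  0.0229] 0.78
top clamp_hinge [0.001  0.065  0.0781] 0.58
top hexbar [ 0.0001 -0.0311  0.0287] 0.5
```

servo_tool(deltas=[[[-1,0,1],0],[[-1,0,2],0],[[-1,0,2],0]])

```text
clock: 36.67
eef_pos: [0.5991, 0.1136, 0.0454]
eef_rot: [0.625, 0.781, -0.001, 0.001]
force: [0.7, -6.2, 0.4]
width: 0.0174
grasp_force: 10.0
```

servo_tool(deltas=[[[0,0,1],0],[[0,0,2],0],[[0,0,2],0]])

```text
clock: 37.05
eef_pos: [0.599, 0.1137, 0.0434]
eef_rot: [0.624, 0.781, -0.001, 0.001]
force: [1.1, -6.9, 0.8]
width: 0.0178
grasp_force: 10.0
```

servo_tool(deltas=[[[0,0,1],0],[[0,0,2],0],[[0,0,2],0]])

```text
clock: 37.42
eef_pos: [0.5991, 0.1137, 0.0414]
eef_rot: [0.624, 0.781, -0.001, 0.001]
force: [0.0, -7.1, 1.4]
width: 0.0175
grasp_force: 10.0
```

servo_tool(deltas=[[[0,0,1],0],[[0,0,2],0],[[0,0,2],0]])

```text
clock: 37.8
eef_pos: [0.599, 0.1138, 0.0394]
eef_rot: [0.624, 0.781, -0.001, 0.001]
force: [0.8, -7.3, -0.2]
width: 0.0178
grasp_force: 10.0
```

```bash
python3 - <<'E'
from h import *
o,r=state()
O=np.array([.5848,.1793]);X=np.array([.976,.218]);Y=np.array([-.218,.976])
p=robot.capture('wrist');g=p['pixels']
# predicted handle end (155) and silhouette for some angles
for th in(1.4,1.5,1.57,1.65):
    f=lambda a,s=0:np.r_[O+(.065-a*np.sin(th))*Y+s*X,.079+a*np.cos(th)]
    print(th,[np.round(proj(p,f(a,s)),0).tolist() for a,s in((.11,0),(.155,0),(.08,.009),(.08,-.009))])
for l in('clamp_handle','hexbar','pocket_face'):
    for d in robot.pinpoint('wrist',l)[:2]:
        q=np.array(d['location']);e=q[:2]-O;print(l,np.round([e@X,e@Y,q[2]],4),round(d['confidence'],2))
g2=cv2.cvtColor(g,cv2.COLOR_BGR2GRAY);print([int(v) for v in g2[100:370:6,320]])
E
```

```text
t 37.8 pos [0.599  0.1138 0.0394] F [ 0.8 -7.3 -0.2] w 0.0178 
R [[-0.22, 0.975, -0.0], [0.975, 0.22, -0.003], [-0.002, -0.001, -1.0]] J [ 0.01  0.52  1.59 -0.    1.03 -0.21]
1.4 [[319.0, 303.0], [319.0, 441.0], [350.0, 204.0], [289.0, 204.0]]
1.5 [[319.0, 292.0], [319.0, 413.0], [348.0, 202.0], [291.0, 202.0]]
1.57 [[319.0, 284.0], [319.0, 394.0], [347.0, 199.0], [292.0, 199.0]]
1.65 [[319.0, 273.0], [319.0, 373.0], [346.0, 194.0], [293.0, 194.0]]
clamp_handle [ 0.0005 -0.065   0.0781] 0.72
[138, 138, 138, 137, 139, 139, 139, 140, 140, 139, 139, 140, 139, 140, 140, 140, 141, 140, 141, 141, 142, 141, 142, 142, 142, 142, 143, 142, 20, 34, 31, 29, 29, 27, 27, 28, 29, 29, 30, 30, 30, 28, 28, 26, 26]
```

```bash
cat > ang.py <<'E'
from h import *
O=np.array([.5848,.1793]);X=np.array([.976,.218]);Y=np.array([-.218,.976])
p=robot.capture('wrist');g=cv2.cvtColor(p['pixels'],cv2.COLOR_BGR2GRAY).astype(int)
c=g[240:300,316:323].mean(1);k=np.argmin(np.diff(c));print('boundary row',240+k+.5)
for v in(120,160,200,240):
    d=np.diff(g[v,270:370]);print(v,'edges',[(270+i,int(d[i])) for i in np.argsort(-abs(d))[:4]])
for th in(1.4,1.5,1.57,1.65,1.72):
    def f(a,n,s=0):
        y=.065-a*np.sin(th)+n*np.cos(th);z=.079+a*np.cos(th)+n*np.sin(th);return np.r_[O+y*Y+s*X,z]
    print(th,'rim9',round(proj(p,f(.11,.009))[1],1),'arm6',round(proj(p,f(.11,.006))[1],1),'w@70',np.round(proj(p,f(.07,.006,.009))-proj(p,f(.07,.006,-.009)),1)[0],round(proj(p,f(.07,.006))[1],0))
E
python3 ang.py
```

```text
boundary row 266.5
120 edges [(np.int64(349), 15), (np.int64(347), -12), (np.int64(288), -11), (np.int64(291), 10)]
160 edges [(np.int64(348), 22), (np.int64(289), -19), (np.int64(349), 17), (np.int64(290), -13)]
200 edges [(np.int64(347), 21), (np.int64(290), -18), (np.int64(348), 17), (np.int64(289), -12)]
240 edges [(np.int64(348), 41), (np.int64(289), -38), (np.int64(290), -31), (np.int64(292), 28)]
1.4 rim9 311.5 arm6 308.5 w@70 64.5 169.0
1.5 rim9 302.1 arm6 298.6 w@70 60.8 171.0
1.57 rim9 294.4 arm6 290.7 w@70 58.6 171.0
1.65 rim9 284.9 arm6 280.9 w@70 56.2 169.0
1.72 rim9 275.9 arm6 271.8 w@70 54.3 167.0
```

servo_tool(deltas=[[[-2,0,1],0],[[-2,0,2],0],[[-2,0,3],0],[[-2,0,3],0]])

```text
clock: 38.55
eef_pos: [0.599, 0.1138, 0.0371]
eef_rot: [0.624, 0.781, -0.0, -0.0]
force: [-2.5, -2.3, 3.3]
width: 0.0181
grasp_force: 10.0
```

```bash
python3 ang.py; python3 -c "
from h import *
state()"
```

```text
boundary row 266.5
120 edges [(np.int64(350), 16), (np.int64(288), -13), (np.int64(349), 10), (np.int64(348), -10)]
160 edges [(np.int64(289), -20), (np.int64(348), 20), (np.int64(349), 18), (np.int64(290), -11)]
200 edges [(np.int64(347), 21), (np.int64(290), -19), (np.int64(348), 17), (np.int64(289), -11)]
240 edges [(np.int64(348), 38), (np.int64(289), -37), (np.int64(290), -26), (np.int64(292), 24)]
1.4 rim9 314.7 arm6 311.5 w@70 65.6 170.0
1.5 rim9 304.9 arm6 301.3 w@70 61.9 171.0
1.57 rim9 297.0 arm6 293.2 w@70 59.5 171.0
1.65 rim9 287.2 arm6 283.1 w@70 57.1 170.0
1.72 rim9 278.0 arm6 273.8 w@70 55.1 167.0
t 38.6 pos [0.5991 0.1138 0.0371] F [-2.4 -2.3  3.4] w 0.0177 
R [[-0.22, 0.975, -0.0], [0.975, 0.22, -0.0], [-0.0, -0.001, -1.0]] J [ 0.01  0.52  1.59 -0.    1.03 -0.22]
```

servo_tool(deltas=[[[0,0,1],0],[[0,0,2],0],[[0,0,2],0]])

```text
clock: 38.98
eef_pos: [0.5991, 0.1139, 0.0365]
eef_rot: [0.624, 0.781, -0.0, 0.0]
force: [-5.4, -3.6, 12.0]
width: 0.0172
grasp_force: 10.0
```

The pad is on the bar: force rose by 9 N over 0.6 mm. I'll release and withdraw.

servo_tool(deltas=[[[0,0,-1],0],[[0,0,-1],0],[[0,0,-1],0],[[0,0,-1],0],[[0,0,-1],0]], claw=1)

```text
clock: 39.6
eef_pos: [0.5993, 0.1141, 0.0359]
eef_rot: [0.624, 0.781, -0.0, -0.0]
force: [0.8, -0.2, 0.2]
width: 0.0631
grasp_force: 0.0
```

servo_tool(deltas=[[[0,0,-15],0],[[0,0,-50],0],[[0,0,-100],0],[[-20,0,-160],0],[[-40,0,-200],0],[[-40,0,-200],0],[[-40,0,-200],0],[[-40,0,-200],0]])

```text
clock: 40.6
eef_pos: [0.607, 0.0755, 0.2345]
eef_rot: [0.624, 0.781, -0.001, -0.001]
force: [-0.6, 1.0, -0.1]
width: 0.0932
grasp_force: 0.0
```

```bash
python3 - <<'E'
from h import *
state()
O=np.array([.5848,.1793]);X=np.array([.976,.218]);Y=np.array([-.218,.976])
for cam in('scene','top','wrist'):
    p=robot.capture(cam)
    if cam=='wrist':
        for s in((-.06,-.05),(.05,.06)): tilt(p,O-.0305*Y+.001*X,12.6,ss=s)
        ends(p,O-.0305*Y+.001*X,12.6)
    for l in('clamp_handle','clamp_hinge','hexbar','pocket_face'):
        for d in robot.pinpoint(cam,l)[:2]:
            q=np.array(d['location']);e=q[:2]-O;print(cam,l,np.round([e@X,e@Y,q[2]],4),round(d['confidence'],2))
    if cam!='wrist':
        for l in('offcut','screwdriver','hammer','oil'): print(l,[np.round(d['location'],3) for d in robot.pinpoint(cam,l)[:1]])
E
```

```text
t 40.6 pos [0.607  0.0755 0.2345] F [-0.6  1.  -0.1] w 0.0932 
R [[-0.221, 0.975, -0.003], [0.975, 0.221, 0.0], [0.001, -0.003, -1.0]] J [-0.06  0.36  1.33  0.    1.45 -0.28]
scene clamp_handle [ 0.0033 -0.0668  0.0779] 0.49
scene clamp_hinge [-0.0036  0.0642  0.082 ] 0.67
scene hexbar [-0.0012 -0.032   0.0286] 0.82
scene hexbar [-0.3728  0.2306  0.0248] 0.81
scene pocket_face [-0.3683  0.204   0.0123] 0.63
offcut [array([ 0.417, -0.389,  0.009])]
screwdriver [array([ 0.669, -0.392,  0.002])]
hammer [array([0.469, 0.486, 0.005])]
oil [array([0.679, 0.416, 0.001])]
top clamp_handle [-0.0012 -0.0633  0.0755] 0.65
top clamp_handle [-0.0003 -0.0334  0.0519] 0.24
top clamp_hinge [-0.0052  0.0652  0.0815] 0.83
top hexbar [-0.0014 -0.0307  0.0253] 0.67
top pocket_face [-0.0003 -0.0301  0.0531] 0.87
top pocket_face [-0.3647  0.2055  0.0134] 0.44
offcut [array([ 0.422, -0.39 , -0.001])]
screwdriver [array([ 0.669, -0.392,  0.004])]
hammer [array([0.467, 0.485, 0.004])]
oil [array([0.676, 0.422, 0.001])]
edges [(np.float64(-15.5), 26), (np.float64(-6.0), -36), (np.float64(5.5), 41), (np.float64(27.5), -15), (np.float64(29.5), 8)]
edges [(np.float64(-15.5), 28), (np.float64(-6.0), -38), (np.float64(5.5), 38), (np.float64(27.5), -13)]
end -0.075 [(np.float64(0.0), 19), (np.float64(0.0), 19)]
end 0.075 [(np.float64(0.0), 17), (np.float64(0.0), 20)]
wrist clamp_handle [-0.0007 -0.0632  0.0807] 0.73
wrist hexbar [-0.0001 -0.0271  0.0299] 0.58
wrist pocket_face [ 0.0004 -0.0287  0.053 ] 0.93
```

The bar is in place with the pocketed face up, the clamp is down, and the bystanders haven't moved. I'm handing the job in.

```bash
python3 -c "
from station import robot
print(robot.job_done())"
```

```text
the job is handed in; nothing more can be done
None
```

I rolled the bar two flats so the pocketed face is on top, slid it flush against the fence under the clamp, and swung the clamp down until its pad met the bar; the four bystanders are unmoved, and the job was handed in at about 41 s.

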